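# Close the tool tin and hang it on the hook

### The job

Close the hinged lid of the steel tool tin while it stands on the table, then swing up its wire carrying handle, which is folded down in front of the tin, and hang the tin by that handle on the upturned hook of the stand. The hook is clamped at a height known only roughly, so feel for it and let the handle down gently, and leave the tin hanging there free, still and upright with its lid fully shut. Never tip the tin over, and leave the other things on the table where they are.

Things in the scene. Friction and masses are not known exactly. Their poses are not given: they have to be found in the camera images.
- tin: steel tool tin, box 140 (x) x 120 (y) x 90 mm (walls 4 mm), 0.45 to 0.85 kg in all; origin at the centre of its underside, z up. The lid hinges on the +x top edge; the handle's pivots lie at (0, +-69, 80) mm on the two y sides, and it starts folded to the -x side. Shut, the lid's top face is 98 mm above the origin
- lid (a joint): angle of the lid: 0 shut (flat on the rim), 1.57 upright; it starts half open. Flat steel lid 142 x 122 x 8 mm without a knob, on a stiff hinge along the tin's y axis that stays wherever it is left, through (70, 0, 90) mm in the tin's frame; the lid reaches 142 mm from the hinge
- bail (a joint): angle of the wire handle: 0 upright above the tin, 1.57 folded level to the tin's -x side. It starts low, its bar 5 to 10 mm off the tin's front face, too close for a finger between. A U of 10 mm round steel wire: two arms 85 mm long (pivot to bar's middle line) at y = +-69 mm, joined by a straight bar along y. Slight hinge friction holds it where it is left
- bail_bar (a point): middle of the handle's straight round bar (10 mm thick, 128 mm clear between the arms), on the bar's middle line; 85 mm from the pivot axis, 165 mm above the tin's underside when the handle is upright
- lid_hinge (a point): middle of the lid's hinge line, at (70, 0, 90) mm in the tin's frame
- stand: fixed hook stand: wooden base plate 200 x 130 x 10 mm reaching from x = -60 to 140 mm, an 18 mm steel post at x = 110 mm, 245 mm tall, and a hook of 10 mm round bar clamped to the post and running towards -x. Origin on the table right under the hook's seat. Its position and yaw vary
- hook_seat (a point): a fixed mark 200 mm over the stand's origin, axes as the stand's. The lowest point (seat) of the hook's middle line, a shallow V, is 0 to 15 mm above it: the clamp height is not measured, feel for it. A bar in the seat has its middle line 11 mm above the seat. From the V the hook runs on 13 mm higher to the post, and its open tip at x = -28 mm tops out 25 mm above the seat
- figurine: reddish clay animal figurine on a round wooden stump, 105 mm across, 145 mm tall; origin under the stump's centre
- sponge: round green sponge, 72 mm across, 28 mm tall; origin at its underside's centre
- bowl: small white glaze bowl, 68 mm across, 40 mm tall; origin at its underside's centre
- jug: white plastic handled jug, 100 mm across, 120 mm tall; origin at its underside's centre
- brush: paint brush lying on the table; origin at its underside
- modelling_tool: spatula-shaped modelling tool lying on the table; origin at its underside
- plate: white saucer, 100 mm across, 16 mm tall; origin at its underside's centre

How it is judged:
On the way:
1. the lid is shut while the tin stands on the table (value of joint lid below 0.08 rad and height (world z) of tin below 0.015 m and angle between tin's own z axis and vertical below 0.15 rad), for 0.2 s.
At the end, for the whole second after the job is handed in: The tin hangs by its handle in the hook (bar's middle -22 to 50 mm from the seat mark along the hook, within 55 mm sideways, 0 to 45 mm above), underside over 30 mm off the table, weight on the stand, tilt under 0.4 rad, at rest (under 40 mm/s, 0.4 rad/s), lid under 0.08 rad (value of joint lid below 0.08 rad and x of bail_bar in the frame of hook_seat between -0.022 and 0.05 m and y of bail_bar in the frame of hook_seat between -0.055 and 0.055 m and z of bail_bar in the frame of hook_seat between 0 and 0.045 m and height (world z) of tin above 0.03 m and angle between tin's own z axis and vertical below 0.4 rad and contact force between tin and stand above 1.5 N and linear speed of tin below 0.04 m/s and angular speed of tin below 0.4 rad/s); the robot touches nothing.
It fails at once if the tin is tipped over (more than 0.8 rad) (angle between tin's own z axis and vertical above 0.8 rad).
It fails at once if the tin or its handle is forced or dropped onto the stand (over 18 N) (contact force between tin and stand above 18 N).
It fails at once if another thing on the table is moved more than 40 mm (distance of any of figurine, sponge, bowl, jug, brush, modelling_tool, plate from where it was at the start of the episode above 0.04 m).
It also fails if it takes over 72 s, if anything falls off the work surface, if the arm or the gripper's body presses on something with over 40 N, if the wrist force passes 120 N, or if a joint passes its speed limit or range.

### The arm

A 7-joint arm with a two-finger parallel gripper is mounted at the origin on the work surface. World frame = base frame: x ahead of the robot, y to its left, z up, the work surface at z = 0. Lengths are in m, angles in rad, forces in N, time in s.
With the tool pointing down it reaches from about 0.35 to 0.9 m from the base axis. Payload 8.1 kg.
Tool frame: the origin (TCP) lies midway between the tips of the shut fingers; the grasp point (between the pads) lies 19 mm behind it; z points along the fingers, y is the line along which they close (so a half turn about z gives the same grasp; the last joint's range is limited). The gripper opens to 92 mm and grips with 3 to 60 N. Pads are 19 mm wide; open, the fingers measure 130 mm over their backs; the gripper's body (75 mm by 190 mm) begins 47 mm behind the grasp point.
Start: joints at [1.171, 0.434, 0.025, 1.573, -0.012, 1.134, -0.075], TCP at [0.183, -0.598, 0.227] pointing down, gripper open.
Joint ranges: [-2.62, 2.62], [-0.44, 2.09], [-1.27, 1.32], [0.08, 2.57], [-1.32, 4.46], [0.12, 2], [-2.74, 2.74]. Speed limits (rad/s): [2.22, 2.22, 3.01, 3.01, 3.14, 3.14, 3.14].

### API

Orientations are given as a rotation vector (axis times angle).
In Python, from cell import observe, cams, job gives the robot as it stands. The module is installed in compiled form; this text tells all that it offers.
- The arm moves only by the tool step_arm, never from a script. Its argument "steps" is a list of rows, each a list of 6 numbers: the shift along the world's x, y, z in mm, then the turn, a rotation vector about the world's x, y, z in rad. In form: [[dx, dy, dz, rx, ry, rz], ...]. A call has 1 to 20 rows; each row shifts and turns the commanded pose from where the row before left it; what a row does not reach is not made up. A row lasts 1/12 s, in which the tool goes at most 41.7 mm and 7.16 degrees, less where a joint would pass 70% of its speed; a pose out of reach is approached as far as the arm can. A call with a gripper value outside its range is refused whole. "gripper" is the opening, from 0 (shut) to 1 (fully open), set as the call begins (left out, the last holds). The fingers move at their own pace and stop on an object; "force" is the grip in N (left out, the last holds). Time passes only in rows, so rows that do not move let the fingers close. It gives the time, the measured TCP pose, the force, the opening and the grip force at its end, in the units of the state.
- observe(): the state, without advancing time (a new reading comes with each control period).
- cams.get_image(name): name is "scene" or "top" or "wrist"; returns the picture (420x560x3 uint8, red, green, blue); there is no depth.
- cams.get_calibration(name): a dict with "fov_y" (degrees; the focal length in pixels is half the picture's height over the tangent of half this angle, whatever the lens; pixels are square), "cx", "cy" (the principal point, pixels), "world_to_cam" (4x4, takes a point from world to camera coordinates). Camera axes: x right, y up, looking along -z (the intrinsics and any distortion apply to the point x, -y, -z); pixel columns grow to the right and rows downward; lengths in m; the calibration is good to about 2 mm. A picture is of the moment at which its call begins: read the wrist's pose just before it. get_calibration takes no time and is no camera call; for the wrist camera it gives the pose at the moment of the call.
- job.sign_off(): hands the job in; it is judged then, once.
The state is a dict: "clock": time; "joints": joint angles; "dq": joint speeds; "joint_efforts": joint torques, N m; "position": TCP position; "ee_rot": TCP orientation; "force": force on the tool from outside, world axes, zero at the start; "ft_torque": the same for the moment, N m; "width": opening from 0.0 (shut) to 1.0 (fully open); "gripper_force": force on a finger pad.
Only numpy, scipy, OpenCV 4.12 (cv2) and the standard library are available. Lean on these libraries where they do the work, as an engineer would, in place of code of your own. Each camera call takes 0.05 s, during which the arm holds its last target. There are 200 camera calls.

## Working session

There is one attempt and no reset: what is moved stays moved. The work goes in short steps, Python scripts to look and compute and a tool call to move; the robot and the scene stay as the last step left them, time stands still between calls to the robot, and variables do not carry over. Pictures are saved under pics/ and viewed, at most 10 in all, crops included, and the job is handed in when it is done.

Besides the shell and the picture viewer there is one more tool, called after ">>>" by a JSON object that holds its "op" and its "data". step_arm: Moves the arm, as the interface text tells. Its arguments: {"type":"object","properties":{"steps":{"type":"array","items":{"type":"array","items":{"type":"number"}}},"gripper":{"type":"number"},"force":{"type":"number"}},"required":["steps"]}

```bash
mkdir -p pics; python3 - <<'E'
from cell import observe,cams
import cv2,numpy as np
s=observe();print(s)
for n in("scene","top"):
    im=cams.get_image(n);cv2.imwrite(f"pics/{n}0.png",im[:,:,::-1]);c=cams.get_calibration(n);print(n,c)
E
```

```text
{'clock': 0.0, 'joints': array([ 1.17141174,  0.4351899 ,  0.02495969,  1.57410153, -0.01155438,
        1.13397926, -0.07513293]), 'dq': array([-0.00070727,  0.00058083,  0.00014667, -0.00079217,  0.00052638,
        0.00099893,  0.00027622]), 'joint_efforts': array([-1.32216741e-03, -6.67876625e+01,  9.85247120e-01, -3.14469767e+01,
       -6.02540793e-02,  4.23989247e-02,  1.37798843e-04]), 'position': array([ 0.18256952, -0.59721097,  0.22596366]), 'ee_rot': array([-3.10561788e+00, -4.64149151e-01,  6.24954943e-04]), 'force': array([-0.74985768,  0.38446924,  0.77245865]), 'ft_torque': array([ 0.01567939,  0.01842811, -0.01622267]), 'gripper_force': 0.0, 'width': 0.9970062632022181}
scene {'fov_y': 53.60905639637748, 'cx': 273.80472758382354, 'cy': 206.36074780132319, 'world_to_cam': array([[-0.63838114,  0.76971348, -0.00326935,  0.35280518],
       [-0.52480103, -0.43214187,  0.7333739 ,  0.20363873],
       [ 0.56307495,  0.46988782,  0.67981765, -1.64696565],
       [ 0.        ,  0.        ,  0.        ,  1.        ]])}
top {'fov_y': 55.44562268656035, 'cx': 280.91402489253016, 'cy': 207.76699501448013, 'world_to_cam': array([[-0.01651381, -0.99981181, -0.01018025,  0.03148114],
       [ 0.98386029, -0.01806302,  0.17802431, -0.57235713],
       [-0.17817469, -0.00707608,  0.98397343, -1.17826482],
       [ 0.        ,  0.        ,  0.        ,  1.        ]])}
```

View pics/scene0.png

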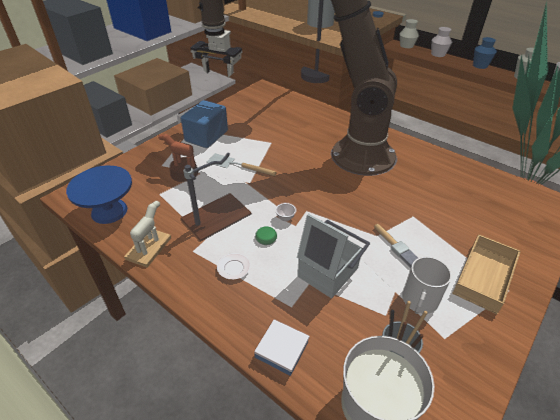

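View pics/top0.png

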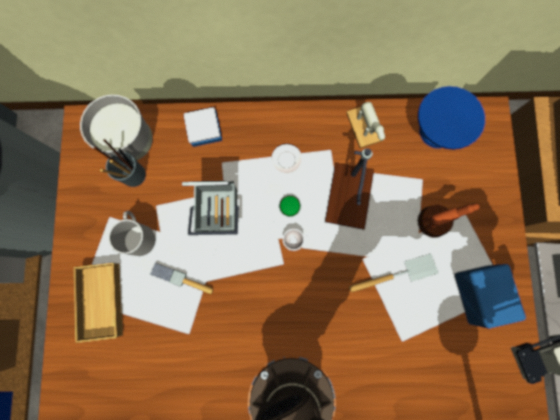

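The scene view shows the tin at (335,260), with its lid half open and hinged on the far side, and the handle on the robot's side. The stand's post is at (192,200), with the hook pointing towards the robot. In the top view the tin is at (215,208) and the stand at (350,195). I'll enlarge both.

```bash
python3 - <<'E'
import cv2,numpy as np
s=cv2.imread("pics/scene0.png");t=cv2.imread("pics/top0.png")
r=lambda a,k:cv2.resize(a,None,fx=k,fy=k,interpolation=cv2.INTER_CUBIC)
a=r(t[165:255,170:260],4.4);b=r(t[135:225,320:410],4.4)
c=r(s[200:290,285:375],4.4)[:204*2];d=r(s[145:235,155:245],4.4)
a=np.vstack([np.hstack([a,b])]);c=np.hstack([c,d])
cv2.imwrite("pics/a.png",a);cv2.imwrite("pics/c.png",c)
print(a.shape)
E
```

```text
(396, 792, 3)
```

View pics/a.png

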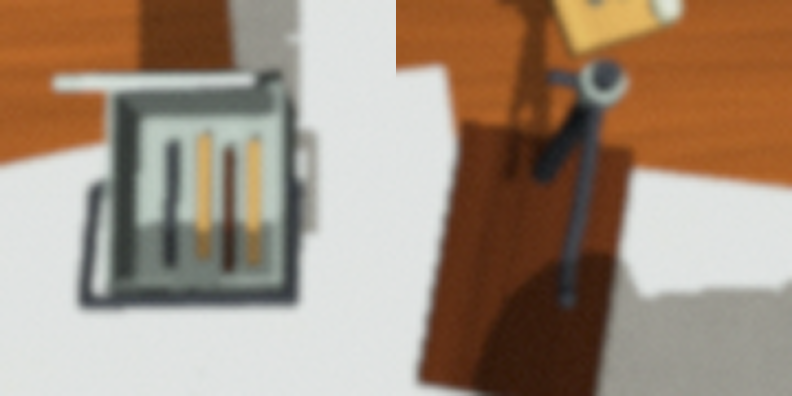

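View pics/c.png

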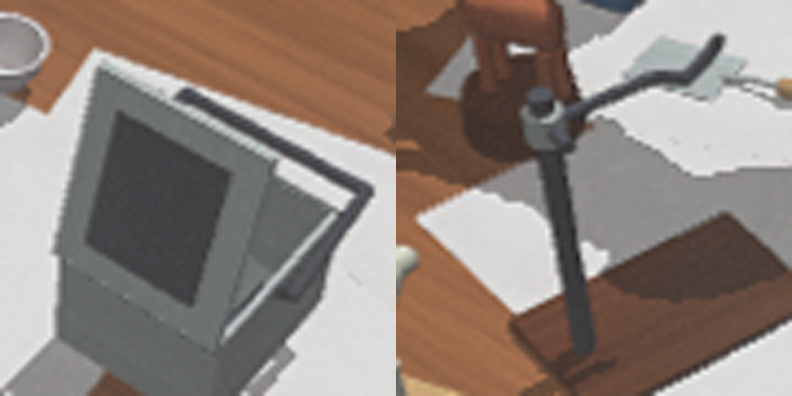

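The crops show these points:
- **Tin handle bar:** from (85,303) to (297,300) in the top crop, and from (370,190) to (185,95) in the scene crop.
- **Lid free edge:** from (55,82) to (280,76) in the top crop, and from (275,160) to (100,62) in the scene crop.
- **Hook tip:** (567,300) in the top crop and (716,40) in the scene crop. The V is near (688,76).

I'll triangulate these.

```bash
cat > h.py <<'E'
import numpy as np
from cell import cams
def ray(n,u,v,c=None):
    c=c or cams.get_calibration(n);f=210/np.tan(np.radians(c["fov_y"])/2)
    M=np.array(c["world_to_cam"]);R=M[:3,:3];o=-R.T@M[:3,3]
    d=R.T@np.array([(u-c["cx"])/f,-(v-c["cy"])/f,-1]);return o,d/np.linalg.norm(d)
def plane(n,u,v,z):
    o,d=ray(n,u,v);return o+d*(z-o[2])/d[2]
def tri(p,q):
    (a,d),(b,e)=ray("top",*p),ray("scene",*q)
    s,t=np.linalg.lstsq(np.c_[d,-e],b-a,rcond=None)[0]
    P,Q=a+s*d,b+t*e;return (P+Q)/2*1000,np.linalg.norm(P-Q)*1000
def proj(n,P):
    c=cams.get_calibration(n);f=210/np.tan(np.radians(c["fov_y"])/2)
    p=np.array(c["world_to_cam"])@np.r_[P,1];return c["cx"]+f*p[0]/-p[2],c["cy"]-f*p[1]/-p[2]
E
python3 - <<'E'
from h import *
np.set_printoptions(precision=1,suppress=True)
g=lambda x0,y0:lambda u,v:(x0+(u+.5)/4.4-.5,y0+(v+.5)/4.4-.5)
A=g(170,165);B=lambda u,v:g(320,135)(u-396,v);C=g(285,200);D=lambda u,v:g(155,145)(u-396,v)
for n,p,q in [("bar+y",A(85,301),C(368,190)),("bar-y",A(295,299),C(186,97)),("lid+y",A(55,82),C(275,160)),("lid-y",A(280,76),C(100,62)),("tip",B(567,302),D(716,40)),("posttop",B(606,75),D(540,92)),("piv",A(96,186),C(295,292))]: print(n,*tri(p,q))
for n,p,z in [("rimLT",A(108,93),.09),("rimLB",A(110,295),.09),("rimRB",A(296,290),.09)]: print(n,plane("top",*p,z)*1000)
for n,p in [("b1",B(460,122)),("b2",B(632,150)),("b3",B(420,382)),("b4",B(600,396))]: print(n,plane("top",*p,.01)*1000)
print("top cam",ray("top",0,0)[0],"scene",ray("scene",0,0)[0])
for z in(.2,.21): print("Vscene",z,plane("scene",*D(688,76),z)*1000)
E
```

```text
bar+y [492.3 291.  107.5] 2.6658679319391916
bar-y [491.8 152.4 102.5] 2.19325220691345
lid+y [612.  282.5 228.2] 0.24815999983736456
lid-y [610.3 152.6 224. ] 14.416397282937705
tip [ 550.  -184.8  226.2] 1.488536358184867
posttop [ 684.3 -211.2  247.1] 1.4504817382386124
piv [573.9 291.2  83.7] 2.7497662408395147
rimLT [638.1 281.8  90. ]
rimLB [498.8 277.3  90. ]
rimRB [500.  152.3  90. ]
b1 [ 727.  -153.5   10. ]
b2 [ 703.2 -278.8   10. ]
b3 [ 533.9 -117.    10. ]
b4 [ 521.5 -245.4   10. ]
top cam [0.4 0.  1.3] scene [1.3 0.6 1. ]
Vscene 0.2 [ 568.7 -197.8  200. ]
Vscene 0.21 [ 577.6 -187.6  210. ]
```

The measurements agree with the given sizes:
- **Tin:** centre about (569,218), yaw about 0.02. The bar is at (492,221,105), so the handle sits above level. The lid is at about 1.36 rad.
- **Hook:** seat at about (577,-190), yaw -0.19, seat height about 202–209 mm.

Next I'll move behind the lid with the fingers shut and tool y along x.

>>> {"op": "step_arm", "data": {"steps": [[18, 29, 12, 0, 0, 0.0456], [18, 29, 12, 0, 0, 0.0456], [18, 29, 12, 0, 0, 0.0456], [18, 29, 12, 0, 0, 0.0456], [18, 29, 12, 0, 0, 0.0456], [18, 29, 12, 0, 0, 0.0456], [18, 29, 2, 0, 0, 0.0456], [18, 29, 0, 0, 0, 0.0456], [18, 29, 0, 0, 0, 0.0456], [18, 29, 0, 0, 0, 0.0456], [18, 29, 0, 0, 0, 0.0456], [18, 29, 0, 0, 0, 0.0456], [18, 29, 0, 0, 0, 0.0456], [18, 29, 0, 0, 0, 0.0456], [18, 29, 0, 0, 0, 0.0456], [18, 29, 0, 0, 0, 0.0456], [18, 29, 0, 0, 0, 0.0456], [18, 29, 0, 0, 0, 0.0456], [18, 29, 0, 0, 0, 0.0456], [18, 29, 0, 0, 0, 0.0456]], "gripper": 0, "force": 20}}

```text
clock: 1.77
position: [0.5432, -0.0163, 0.3005]
ee_rot: [-2.583, -1.788, 0.001]
force: [1.1, -0.4, -0.7]
width: 0.005
gripper_force: 0.0
```

>>> {"op": "step_arm", "data": {"steps": [[18, 29, 0, 0, 0, 0.0456], [18, 29, 0, 0, 0, 0.0456], [18, 29, 0, 0, 0, 0.0456], [18, 29, 0, 0, 0, 0.0456], [18, 29, 0, 0, 0, 0.0456], [18, 29, 0, 0, 0, 0.0456], [18, 29, 0, 0, 0, 0.0456], [18, 29, 0, 0, 0, 0.0456], [0, 0, 0, 0, 0, 0]]}}

```text
clock: 2.52
position: [0.6868, 0.2213, 0.2981]
ee_rot: [-2.205, -2.231, -0.0]
force: [-2.2, -0.2, -0.5]
width: 0.001
gripper_force: 0.0
```

>>> {"op": "step_arm", "data": {"steps": [[0, 0, -30, 0, 0, 0], [0, 0, -30, 0, 0, 0], [0, 0, -30, 0, 0, 0], [0, 0, -11, 0, 0, 0], [-27, 0, 0, 0, 0, 0], [-11, 0, 1, 0, 0, 0], [-11, 0, 0, 0, 0, 0], [-11, 0, -1, 0, 0, 0], [-11.5, 0, -2, 0, 0, 0], [-11, 0, -4, 0, 0, 0], [-11, 0, -4.5, 0, 0, 0], [-10, 0, -6, 0, 0, 0], [-10, 0, -7, 0, 0, 0], [-8.5, 0, -8.5, 0, 0, 0], [-8, 0, -9.5, 0, 0, 0], [-6.5, 0, -10.5, 0, 0, 0], [-6, 0, -11, 0, 0, 0]]}}

```text
clock: 3.93
position: [0.5443, 0.2145, 0.1374]
ee_rot: [2.218, 2.224, 0.002]
force: [0.3, 0.0, 0.8]
width: 0.005
gripper_force: 0.2
```

>>> {"op": "step_arm", "data": {"steps": [[-4, 0, -12, 0, 0, 0], [-3, 0, -12, 0, 0, 0], [-1, 0, -6, 0, 0, 0], [0, 0, -4, 0, 0, 0], [0, 0, 0, 0, 0, 0]]}}

```text
clock: 4.35
position: [0.5364, 0.2142, 0.1025]
ee_rot: [-2.219, -2.224, 0.001]
force: [-0.2, 0.5, -0.0]
width: 0.001
gripper_force: 0.0
```

>>> {"op": "step_arm", "data": {"steps": [[0, 0, -2, 0, 0, 0], [0, 0, -2, 0, 0, 0], [0, 0, -2, 0, 0, 0], [0, 0, 0, 0, 0, 0]]}}

```text
clock: 4.68
position: [0.5369, 0.2146, 0.0982]
ee_rot: [2.218, 2.223, 0.002]
force: [-2.0, -1.8, 10.3]
width: 0.004
gripper_force: 5.2
```

```bash
python3 - <<'E'
from cell import observe,cams
import cv2,numpy as np
s=observe();print(s['force'],s['position'])
cv2.imwrite("pics/s1.png",cams.get_image("scene")[:,:,::-1]);cv2.imwrite("pics/t1.png",cams.get_image("top")[:,:,::-1])
s=cv2.imread("pics/s1.png");t=cv2.imread("pics/t1.png")
r=lambda a:cv2.resize(a,None,fx=4,fy=4,interpolation=cv2.INTER_CUBIC)
cv2.imwrite("pics/v1.png",np.hstack([r(s[195:295,285:385]),r(t[160:260,160:260])]))
E
```

```text
[-1.98956898 -1.75618274 10.31019088] [0.53690573 0.2146057  0.09817221]
```

View pics/v1.png

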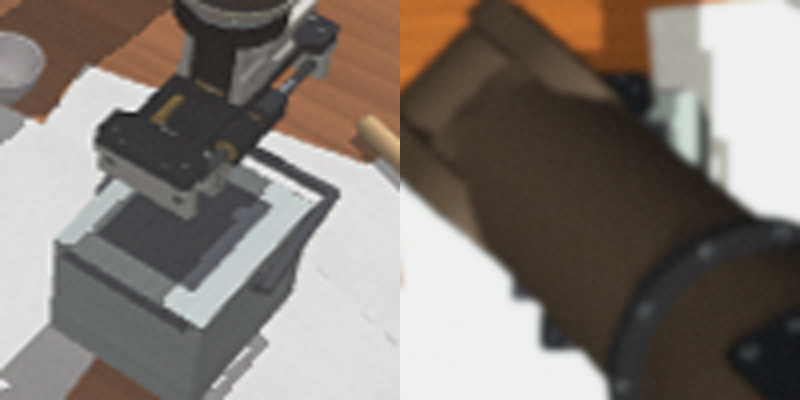

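The picture shows the lid lying flat on the rim, and the 10 N press at z = 98 confirms it is shut. The handle sits in front at (300,190), just above the lid. Next I'll go around to its front and sweep it up.

>>> {"op": "step_arm", "data": {"steps": [[0, 0, 30, 0, 0, 0], [0, 0, 35, 0, 0, 0], [-20, 0, 30, 0, 0, 0], [-35, 0, 0, 0, 0, 0], [-30, 3, 0, 0, 0, 0], [-5, 0, -30, 0, 0, 0], [0, 0, -35, 0, 0, 0], [0, 0, -25, 0, 0, 0], [0, 0, -6, 0, 0, 0], [0, 0, 0, 0, 0, 0]]}}

```text
clock: 5.62
position: [0.4454, 0.2168, 0.0947]
ee_rot: [-2.217, -2.224, 0.004]
force: [0.7, -0.9, 0.5]
width: -0.0
gripper_force: 0.0
```

>>> {"op": "step_arm", "data": {"steps": [[6, 0, 0, 0, 0, 0], [6, 0, 0, 0, 0, 0], [3, 0, 0, 0, 0, 0], [0, 0, 0, 0, 0, 0]]}}

```text
clock: 5.95
position: [0.4632, 0.2176, 0.0969]
ee_rot: [2.219, 2.222, 0.004]
force: [0.0, -0.5, -0.6]
width: 0.01
gripper_force: 0.0
```

>>> {"op": "step_arm", "data": {"steps": [[4, 0, 7, 0, 0, 0], [4, 0, 8, 0, 0, 0], [5, 0, 7, 0, 0, 0], [5, 0, 7, 0, 0, 0], [6, 0, 6, 0, 0, 0], [6, 0, 6, 0, 0, 0], [7, 0, 5, 0, 0, 0], [7, 0, 4, 0, 0, 0], [8, 0, 3, 0, 0, 0], [8, 0, 3, 0, 0, 0], [8, 0, 2, 0, 0, 0], [9, 0, 1, 0, 0, 0], [7, 0, 0, 0, 0, 0], [0, 0, 0, 0, 0, 0]]}}

```text
clock: 7.12
position: [0.5469, 0.217, 0.1544]
ee_rot: [2.22, 2.223, 0.001]
force: [-0.5, -0.2, 0.2]
width: 0.007
gripper_force: 0.0
```

```bash
python3 - <<'E'
from cell import observe,cams
import cv2,numpy as np
s=observe();print(s['force'],s['position'])
cv2.imwrite("pics/s2.png",cams.get_image("scene")[:,:,::-1]);cv2.imwrite("pics/t2.png",cams.get_image("top")[:,:,::-1])
s=cv2.imread("pics/s2.png");t=cv2.imread("pics/t2.png")
r=lambda a:cv2.resize(a,None,fx=4,fy=4,interpolation=cv2.INTER_CUBIC)
cv2.imwrite("pics/v2.png",np.hstack([r(s[185:295,285:385]),r(t[150:260,160:260])]))
E
```

```text
[-0.48250772 -0.23149278  0.17979489] [0.54687894 0.2169882  0.15442823]
```

View pics/v2.png

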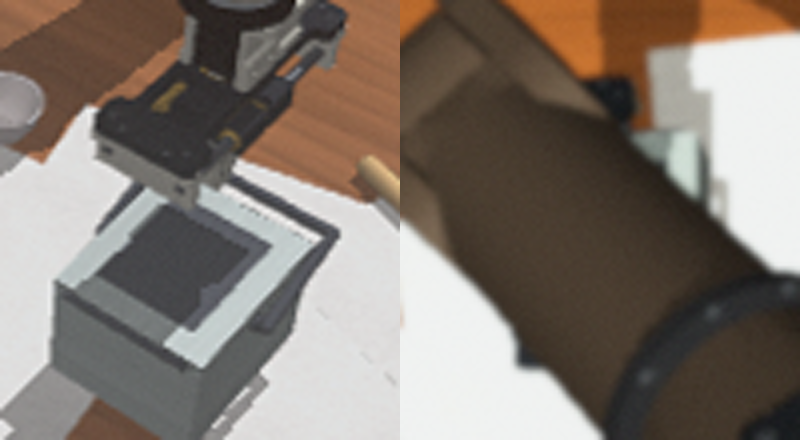

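The picture shows the handle still down: its corner is at (338,232) in the crop, the same place as before. The fingers are thinner at the tips than I assumed and passed over the bar. I'll go back and push until I feel contact.

>>> {"op": "step_arm", "data": {"steps": [[-20, 0, 15, 0, 0, 0], [-30, 0, 0, 0, 0, 0], [-35, 0, 0, 0, 0, 0], [-15, 0, -15, 0, 0, 0], [0, 0, -35, 0, 0, 0], [0, 0, -26, 0, 0, 0], [0, 0, 0, 0, 0, 0], [8, 0, 0, 0, 0, 0], [8, 0, 0, 0, 0, 0], [5, 0, 0, 0, 0, 0], [0, 0, 0, 0, 0, 0]]}}

```text
clock: 8.13
position: [0.469, 0.2178, 0.0952]
ee_rot: [2.22, 2.222, 0.005]
force: [0.2, -0.9, 0.6]
width: 0.005
gripper_force: 0.0
```

>>> {"op": "step_arm", "data": {"steps": [[3, 0, 0, 0, 0, 0], [3, 0, 0, 0, 0, 0], [0, 0, 0, 0, 0, 0]]}}

```text
clock: 8.38
position: [0.4724, 0.2173, 0.094]
ee_rot: [-2.218, -2.224, 0.0]
force: [-1.3, -0.6, 0.7]
width: 0.006
gripper_force: 0.5
```

>>> {"op": "step_arm", "data": {"steps": [[3, 0, 0, 0, 0, 0], [2, 0, 0, 0, 0, 0], [0, 0, 0, 0, 0, 0]]}}

```text
clock: 8.63
position: [0.4773, 0.2172, 0.0937]
ee_rot: [-2.218, -2.224, 0.001]
force: [-2.9, -0.7, 0.1]
width: 0.006
gripper_force: 1.4
```

>>> {"op": "step_arm", "data": {"steps": [[3, 0, 0, 0, 0, 0], [0, 0, 0, 0, 0, 0]]}}

```text
clock: 8.8
position: [0.4806, 0.2173, 0.0937]
ee_rot: [2.219, 2.224, 0.0]
force: [-2.4, 0.6, 0.2]
width: 0.002
gripper_force: 1.3
```

```bash
cat > tm.py <<'E'
import cv2,numpy as np,sys
from cell import observe,cams
def run(new,ref="pics/s2.png"):
    s=observe();print(s['force'],s['position'])
    im=cams.get_image("scene")[:,:,::-1];cv2.imwrite(new,im)
    a=cv2.imread(ref);b=cv2.imread(new);k=4
    up=lambda z:cv2.resize(z,None,fx=k,fy=k,interpolation=cv2.INTER_CUBIC)
    for n,(x,y,w) in dict(tinleftcorner=(300,265,10),tinlowcorner=(333,284,9),handlecorner=(368,243,7)).items():
        t=up(a[y-w:y+w,x-w:x+w]);S=up(b[y-w-15:y+w+15,x-w-15:x+w+15])
        r=cv2.matchTemplate(S,t,cv2.TM_CCOEFF_NORMED);_,m,_,l=cv2.minMaxLoc(r)
        print(n,"shift px",l[0]/k-15,l[1]/k-15,"score %.3f"%m)
E
python3 -c "
from tm import run;run('pics/s3.png')"
```

```text
[-2.43278977  0.60771536  0.2408562 ] [0.48062539 0.21725035 0.09369271]
tinleftcorner shift px -2.0 1.75 score 0.985
tinlowcorner shift px -2.0 2.25 score 0.948
handlecorner shift px -1.75 2.0 score 0.992
```

The tin slid about 9 mm instead of the handle turning, because its hinge friction is too high for a push that flat. I'll tilt the tool 45° to point forward and down, so the sloped finger lifts the bar from underneath.

>>> {"op": "step_arm", "data": {"steps": [[-20, 0, 0, 0, 0, 0], [-10, 0, 10, 0, -0.112, 0], [0, 0, 10, 0, -0.112, 0], [0, 0, 0, 0, -0.112, 0], [0, 0, 0, 0, -0.112, 0], [0, 0, 0, 0, -0.112, 0], [0, 0, 0, 0, -0.112, 0], [0, 0, 0, 0, -0.113, 0], [0, 0, 0, 0, 0, 0]]}}

```text
clock: 9.6
position: [0.4525, 0.2075, 0.1102]
ee_rot: [1.912, 1.896, 0.49]
force: [-0.8, -0.2, -0.6]
width: 0.004
gripper_force: 0.0
```

```bash
python3 -c "
from cell import observe
from scipy.spatial.transform import Rotation as R
s=observe();print(s['joints'].round(2),s['position'],R.from_rotvec(s['ee_rot']).as_matrix().round(2))"
```

```text
[-0.62  0.28 -0.28  2.39  1.33  0.52 -2.09] [0.45249907 0.20746037 0.11019225] [[ 0.02  0.86  0.51]
 [ 1.    0.   -0.04]
 [-0.03  0.51 -0.86]]
```

>>> {"op": "step_arm", "data": {"steps": [[0, 3, 0, 0, -0.05, 0], [0, 3, 0, 0, -0.05, 0], [0, 3, 0, 0, -0.05, 0], [0, 0, 0, 0, -0.05, 0], [0, 0, 0, 0, -0.05, 0], [0, 0, 0, 0, 0, 0]]}}

```text
clock: 10.1
position: [0.453, 0.2154, 0.1094]
ee_rot: [1.755, 1.739, 0.684]
force: [-0.4, -0.1, 0.1]
width: 0.004
gripper_force: 0.0
```

```bash
python3 -c "
from cell import observe
from scipy.spatial.transform import Rotation as R
s=observe();print(s['joints'].round(2),s['position'],R.from_rotvec(s['ee_rot']).as_matrix().round(2))"
```

```text
[-0.77  0.4  -0.36  2.53  1.76  0.85 -2.73] [0.45295171 0.21535811 0.10936386] [[ 0.02  0.71  0.71]
 [ 1.    0.01 -0.04]
 [-0.03  0.71 -0.71]]
```

>>> {"op": "step_arm", "data": {"steps": [[0, 0, -10, 0, 0.06, 0], [0, 2, -12, 0, 0.06, 0], [8, 0, -15, 0, 0, 0], [8, 0, 0, 0, 0, 0], [0, 0, 0, 0, 0, 0]]}}

```text
clock: 10.52
position: [0.4714, 0.2168, 0.0737]
ee_rot: [1.839, 1.81, 0.593]
force: [-0.0, -0.1, 1.0]
width: 0.005
gripper_force: 0.0
```

>>> {"op": "step_arm", "data": {"steps": [[4, 0, 3, 0, 0, 0], [4, 0, 3, 0, 0, 0], [4, 0, 3, 0, 0, 0], [0, 0, 0, 0, 0, 0]]}}

```text
clock: 10.85
position: [0.4825, 0.218, 0.0839]
ee_rot: [1.836, 1.811, 0.598]
force: [-0.2, -0.2, 0.8]
width: 0.007
gripper_force: 0.0
```

>>> {"op": "step_arm", "data": {"steps": [[4, 0, 3, 0, 0, 0], [4, 0, 3, 0, 0, 0], [0, 0, 0, 0, 0, 0]]}}

```text
clock: 11.1
position: [0.4905, 0.2178, 0.0894]
ee_rot: [1.836, 1.812, 0.597]
force: [0.1, -0.5, -0.4]
width: 0.003
gripper_force: 0.0
```

```bash
python3 -c "
from cell import observe
from scipy.spatial.transform import Rotation as R
s=observe();print(s['joints'].round(2),s['position'],R.from_rotvec(s['ee_rot']).as_matrix().round(2))
from tm import run;run('pics/s4.png')"
```

```text
[-0.65  0.41 -0.28  2.42  1.73  0.65 -2.52] [0.4904719  0.21784485 0.08936807] [[ 0.02  0.79  0.62]
 [ 1.    0.   -0.04]
 [-0.03  0.62 -0.78]]
[ 0.09966723 -0.45507147 -0.37624274] [0.4904719  0.21784485 0.08936807]
tinleftcorner shift px -2.5 8.25 score 0.856
tinlowcorner shift px -2.0 2.25 score 0.948
handlecorner shift px -2.0 2.0 score 0.961
```

>>> {"op": "step_arm", "data": {"steps": [[1, 0, 4, 0, 0, 0], [1, 0, 4, 0, 0, 0], [0, 0, 0, 0, 0, 0]]}}

```text
clock: 11.4
position: [0.4919, 0.2178, 0.0973]
ee_rot: [1.836, 1.812, 0.597]
force: [0.4, 0.3, -0.6]
width: 0.006
gripper_force: 0.0
```

>>> {"op": "step_arm", "data": {"steps": [[2, 0, 4, 0, 0, 0], [2, 0, 4, 0, 0, 0], [0, 0, 0, 0, 0, 0]]}}

```text
clock: 11.65
position: [0.4957, 0.2179, 0.1052]
ee_rot: [1.836, 1.813, 0.596]
force: [-3.2, 0.1, 1.9]
width: 0.003
gripper_force: 1.7
```

```bash
python3 -c "
from tm import run;run('pics/s5.png')
import cv2
s=cv2.imread('pics/s5.png');cv2.imwrite('pics/v5.png',cv2.resize(s[170:300,285:405],None,fx=4.5,fy=4.5,interpolation=cv2.INTER_CUBIC))"
```

```text
[-3.24673241  0.07115017  1.91423299] [0.49572843 0.21785351 0.1051526 ]
tinleftcorner shift px -2.75 8.0 score 0.858
tinlowcorner shift px -2.25 2.5 score 0.945
handlecorner shift px -2.0 1.5 score 0.986
```

View pics/v5.png

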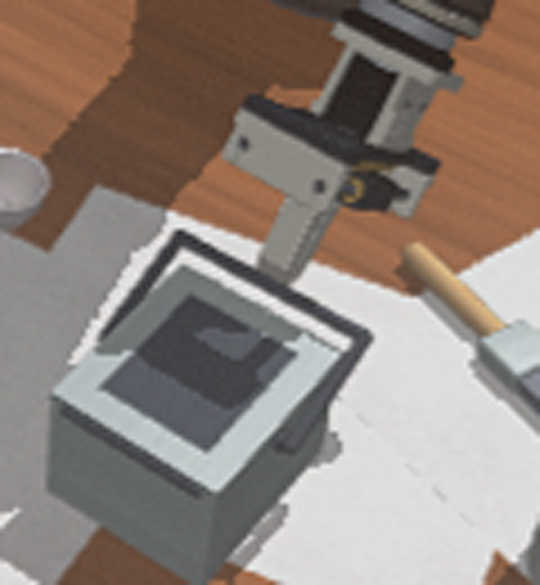

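The picture shows the fingertip at the bar (280,275), with the lid still flat. The handle corner is at (370,335). I'll push on a little and check whether the bar rises.

>>> {"op": "step_arm", "data": {"steps": [[2, 0, 4, 0, 0, 0], [2, 0, 4, 0, 0, 0], [0, 0, 0, 0, 0, 0]]}}

```text
clock: 11.95
position: [0.5001, 0.2178, 0.1133]
ee_rot: [1.836, 1.812, 0.597]
force: [-3.7, 1.4, 2.4]
width: 0.002
gripper_force: 1.9
```

```bash
python3 -c "
from tm import run;run('pics/s6.png')"
```

```text
[-3.69764352  1.37656935  2.40058175] [0.500103   0.21777283 0.11331465]
tinleftcorner shift px -3.0 7.75 score 0.829
tinlowcorner shift px -2.5 2.75 score 0.922
handlecorner shift px -2.25 0.5 score 0.979
```

>>> {"op": "step_arm", "data": {"steps": [[1, 0, 5, 0, 0, 0], [1, 0, 5, 0, 0, 0], [2, 0, 5, 0, 0, 0], [0, 0, 0, 0, 0, 0]]}}

```text
clock: 12.33
position: [0.5046, 0.2177, 0.1286]
ee_rot: [1.836, 1.81, 0.598]
force: [0.8, 1.1, -0.1]
width: 0.006
gripper_force: 0.0
```

```bash
python3 -c "
from tm import run;run('pics/s7.png')"
```

```text
[ 0.78858021  1.1054942  -0.14060656] [0.50463632 0.2176909  0.12859586]
tinleftcorner shift px -3.0 7.5 score 0.824
tinlowcorner shift px -2.5 2.75 score 0.923
handlecorner shift px -2.25 0.5 score 0.977
```

```bash
python3 - <<'E'
from h import *
np.set_printoptions(precision=1,suppress=True)
C=lambda u,v:(285+(u+.5)/4.5-.5,170+(v+.5)/4.5-.5)
L=plane("scene",*C(342,347),.098)*1000;print("lid front +y",L)
print("lid rear +y",plane("scene",*C(205,490),.098)*1000,"rear -y",plane("scene",*C(53,395),.098)*1000)
print("lid front -y",plane("scene",*C(178,262),.098)*1000)
def py(n,u,v,y):
    o,d=ray(n,u,v);return (o+d*(y/1000-o[1])/d[1])*1000
for dy in(6,8,10): print(py("scene",*C(364,336),L[1]+dy))
for dy in(6,8,10): print("piv?",py("scene",*C(290,438),L[1]+dy))
E
```

```text
lid front +y [509.5 279.9  98. ]
lid rear +y [655.3 276.1  98. ] rear -y [654.5 165.   98. ]
lid front -y [513.5 159.4  98. ]
[493.2 285.9  98.5]
[498.3 287.9 104.2]
[503.3 289.9 109.9]
piv? [574.3 285.9  75.6]
piv? [578.8 287.9  81.5]
piv? [583.3 289.9  87.4]
```

```bash
python3 - <<'E'
from h import *
z=np.array([.62,-.04,-.78]);n=np.array([.79,0,.62]);T=np.array([.4957,.2179,.1052])
f=lambda P:tuple(np.round((np.array(proj("scene",P))-[285,170]+.5)*4.5-.5))
for nm,P in [("tcp",T),("up12",T+.012*n),("up16",T+.016*n),("low12",T-.012*n),("tcp-30 up12",T-.03*z+.012*n)]: print(nm,f(P))
for b in [(.498,.098),(.500,.104),(.502,.109)]: print("bar",b,f((b[0],.2179,b[1])), "ends",f((b[0],.150,b[1])),f((b[0],.288,b[1])))
E
```

```text
tcp (np.float64(271.0), np.float64(281.0))
up12 (np.float64(264.0), np.float64(281.0))
up16 (np.float64(261.0), np.float64(281.0))
low12 (np.float64(277.0), np.float64(280.0))
tcp-30 up12 (np.float64(286.0), np.float64(239.0))
bar (0.498, 0.098) (np.float64(267.0), np.float64(290.0)) ends (np.float64(180.0), np.float64(242.0)) (np.float64(363.0), np.float64(343.0))
bar (0.5, 0.104) (np.float64(267.0), np.float64(286.0)) ends (np.float64(179.0), np.float64(238.0)) (np.float64(363.0), np.float64(338.0))
bar (0.502, 0.109) (np.float64(266.0), np.float64(282.0)) ends (np.float64(177.0), np.float64(234.0)) (np.float64(362.0), np.float64(334.0))
```

```bash
python3 - <<'E'
import cv2,numpy as np
from cell import cams
s=cv2.imread('pics/s5.png');w=cams.get_image("wrist")[:,:,::-1];cv2.imwrite("pics/w7.png",w)
a=cv2.resize(s[215:255,320:370],None,fx=8,fy=8,interpolation=cv2.INTER_CUBIC)
s=cv2.imread('pics/s7.png');s=cams.get_image("scene")[:,:,::-1]
b=cv2.resize(s[215:255,320:370],None,fx=8,fy=8,interpolation=cv2.INTER_CUBIC)
w=cv2.resize(w,(346,260))
o=np.zeros((600,800,3),np.uint8);o[:320,:400]=a;o[:320,400:]=b;o[330:590,:346]=w
cv2.imwrite("pics/v7.png",o)
E
```

```text
(no output)
```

View pics/v7.png

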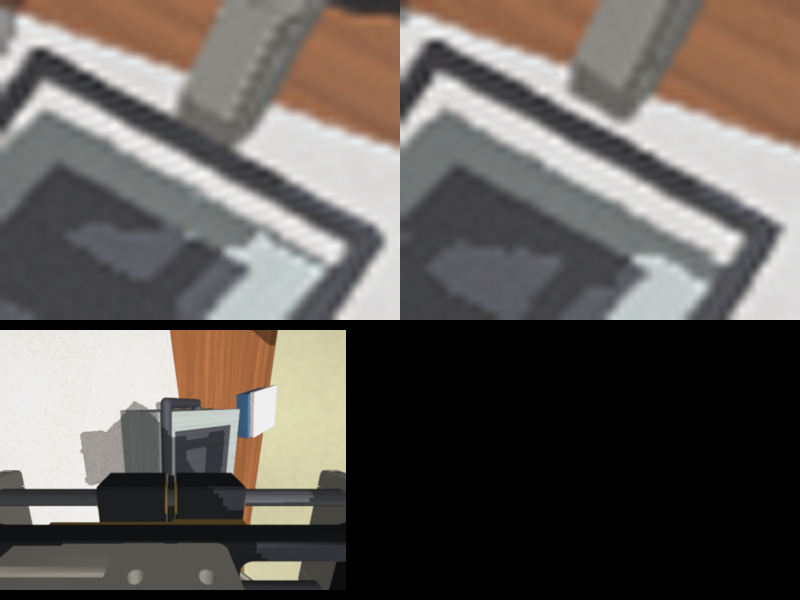

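In the crops (left before, right now) the bar has risen about 5 mm: its corner moved from (380,240) to (380,230). The fingertip has chamfered ends, so the bar only touched the chamfer. I'll go in again deeper, so the bar lies on the straight part of the finger.

>>> {"op": "step_arm", "data": {"steps": [[-30, 0, 0, 0, 0, 0], [0, 0, -30, 0, 0, 0], [0, 0, -28, 0, 0, 0], [0, 0, 0, 0, 0, 0], [8, 0, 6, 0, 0, 0], [8, 0, 6, 0, 0, 0], [0, 0, 0, 0, 0, 0]]}}

```text
clock: 13.07
position: [0.4912, 0.2175, 0.0831]
ee_rot: [1.836, 1.81, 0.597]
force: [0.7, 0.4, 1.2]
width: 0.007
gripper_force: 0.0
```

>>> {"op": "step_arm", "data": {"steps": [[4, 0, 3, 0, 0, 0], [2, 0, 3, 0, 0, 0], [2, 0, 4, 0, 0, 0], [2, 0, 4, 0, 0, 0], [0, 0, 0, 0, 0, 0]]}}

```text
clock: 13.48
position: [0.4999, 0.2178, 0.0965]
ee_rot: [1.836, 1.812, 0.597]
force: [0.2, 0.4, 0.3]
width: 0.009
gripper_force: 0.0
```

```bash
python3 -c "
from tm import run;run('pics/s8.png')"
```

```text
[0.19335788 0.42499451 0.25779375] [0.49993605 0.21775456 0.09648189]
tinleftcorner shift px -3.0 8.5 score 0.853
tinlowcorner shift px -2.5 2.75 score 0.924
handlecorner shift px -2.25 0.25 score 0.982
```

>>> {"op": "step_arm", "data": {"steps": [[2, 0, 4, 0, 0, 0], [2, 0, 4, 0, 0, 0], [2, 0, 4, 0, 0, 0], [0, 0, 0, 0, 0, 0]]}}

```text
clock: 13.87
position: [0.5063, 0.2177, 0.1085]
ee_rot: [1.836, 1.812, 0.597]
force: [-0.2, -0.7, -0.2]
width: 0.002
gripper_force: 0.2
```

```bash
python3 -c "
from tm import run;run('pics/s9.png')"
```

```text
[-0.17146778 -0.74253992 -0.19718951] [0.5062708  0.21772359 0.1084548 ]
tinleftcorner shift px -3.0 8.5 score 0.853
tinlowcorner shift px -2.5 2.75 score 0.923
handlecorner shift px -2.75 -1.0 score 0.963
```

The handle now rises cleanly with almost no force, so I'll carry on along the arc.

>>> {"op": "step_arm", "data": {"steps": [[4.5, 0, 5, 0, 0, 0], [4.5, 0, 5, 0, 0, 0], [5, 0, 4, 0, 0, 0], [5, 0, 4, 0, 0, 0], [5.5, 0, 3.5, 0, 0, 0], [5.5, 0, 3.5, 0, 0, 0], [6, 0, 2.5, 0, 0, 0], [6, 0, 2.5, 0, 0, 0], [6, 0, 1.5, 0, 0, 0], [6, 0, 1.5, 0, 0, 0], [5, 0, 0.5, 0, 0, 0], [3, 0, 0.5, 0, 0, 0], [0, 0, 0, 0, 0, 0]]}}

```text
clock: 15.0
position: [0.5683, 0.2175, 0.1416]
ee_rot: [1.837, 1.812, 0.596]
force: [0.1, -0.4, -0.6]
width: 0.004
gripper_force: 0.0
```

```bash
python3 -c "
from tm import run;run('pics/s10.png')
import cv2
s=cv2.imread('pics/s10.png');cv2.imwrite('pics/v10.png',cv2.resize(s[170:300,285:405],None,fx=4.5,fy=4.5,interpolation=cv2.INTER_CUBIC))"
```

```text
[ 0.14544316 -0.36203594 -0.5736955 ] [0.56825384 0.21753883 0.14158974]
tinleftcorner shift px -3.0 7.75 score 0.859
tinlowcorner shift px -2.25 2.75 score 0.827
handlecorner shift px -12.5 4.0 score 0.770
```

View pics/v10.png

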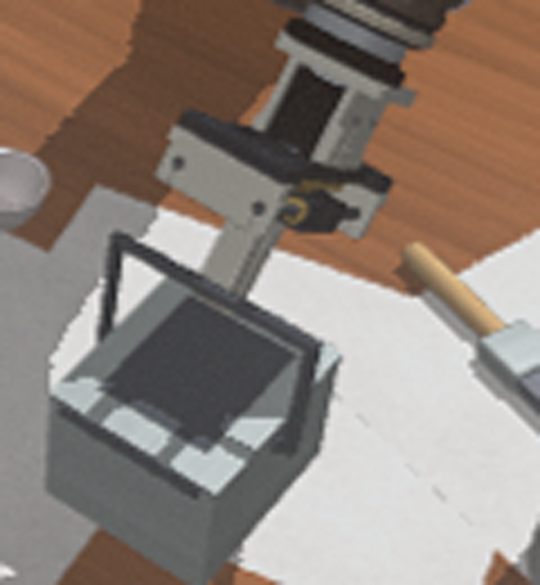

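The picture shows the handle almost upright: its bar runs from (120,240) to (318,350), and the lid is still shut. I'll locate the bar and the tin's yaw.

```bash
python3 - <<'E'
from h import *
np.set_printoptions(precision=1,suppress=True)
C=lambda u,v:(285+(u+.5)/4.5-.5,170+(v+.5)/4.5-.5)
def py(u,v,y):
    o,d=ray("scene",u,v);return (o+d*(y/1000-o[1])/d[1])*1000
print(py(*C(316,352),288),py(*C(121,242),150))
print("z=162:",plane("scene",*C(316,352),.162)*1000,plane("scene",*C(121,242),.162)*1000)
E
```

```text
[565.5 288.  148.1] [569.1 150.  153.7]
z=162: [577.3 293.1 162. ] [576.2 154.5 162. ]
```

>>> {"op": "step_arm", "data": {"steps": [[-15, 0, 5, 0, 0, 0], [-20, 0, 10, 0, 0, 0], [-20, 0, 15, 0, 0, 0], [0, 4, 12, 0, 0.067, 0], [0, 4, 12, 0, 0.067, 0], [0, 4, 12, 0, 0.067, 0], [0, 4, 8, 0, 0.067, 0], [0, 4, 0, 0, 0.067, 0], [0, 2, 0, 0, 0.067, 0], [0, 0, 0, 0, 0.067, 0], [0, 0, 0, 0, 0.067, 0], [0, 0, 0, 0, 0.067, 0], [0, 0, 0, 0, 0.067, 0], [0, 0, 0, 0.04, 0, 0], [0, 0, 0, 0, 0, 0]], "gripper": 0.6}}

```text
clock: 16.3
position: [0.5136, 0.2317, 0.204]
ee_rot: [2.194, 2.182, 0.052]
force: [-0.2, -0.3, -1.0]
width: 0.6
gripper_force: 0.0
```

```bash
python3 -c "
from cell import observe
from scipy.spatial.transform import Rotation as R
s=observe();print(s['joints'].round(2),s['position'],R.from_rotvec(s['ee_rot']).as_matrix().round(3))"
```

```text
[-0.26  0.36 -0.37  1.78  0.2   1.   -0.72] [0.51356853 0.23171608 0.20402233] [[ 0.006  0.998  0.057]
 [ 1.    -0.005 -0.009]
 [-0.009  0.057 -0.998]]
```

>>> {"op": "step_arm", "data": {"steps": [[20, 4, 8, 0.009, 0.057, 0], [20, 4, 0, 0, 0, 0], [20, 0, 0, 0, 0, 0], [0, 0, -20, 0, 0, 0], [0, 0, -20, 0, 0, 0], [0, 0, -15, 0, 0, 0], [0, 0, -9, 0, 0, 0], [0, 0, 0, 0, 0, 0]]}}

```text
clock: 16.97
position: [0.5716, 0.2407, 0.1466]
ee_rot: [2.223, 2.218, -0.006]
force: [-1.4, 0.2, -0.0]
width: 0.603
gripper_force: 0.0
```

>>> {"op": "step_arm", "data": {"steps": [[0, 0, 0, 0, 0, 0], [0, 0, 0, 0, 0, 0], [0, 0, 0, 0, 0, 0], [0, 0, 0, 0, 0, 0], [0, 0, 0, 0, 0, 0], [0, 0, 0, 0, 0, 0], [0, 0, 0, 0, 0, 0], [0, 0, 0, 0, 0, 0]], "gripper": 0, "force": 50}}

```text
clock: 17.63
position: [0.5741, 0.2408, 0.1486]
ee_rot: [2.224, 2.216, 0.001]
force: [0.9, -0.2, 0.8]
width: 0.092
gripper_force: 50.0
```

>>> {"op": "step_arm", "data": {"steps": [[0, 0, 3, 0, 0, 0], [0, 0, 3, 0, 0, 0], [0, 0, 4, 0, 0, 0], [0, 0, 5, 0, 0, 0], [0, 0, 5, 0, 0, 0], [0, 0, 0, 0, 0, 0], [0, 0, 0, 0, 0, 0]], "force": 60}}

```text
clock: 18.22
position: [0.5741, 0.2409, 0.1689]
ee_rot: [2.224, 2.216, 0.002]
force: [-0.8, 0.1, -4.7]
width: 0.095
gripper_force: 60.0
```

```bash
python3 -c "
from tm import run;run('pics/s11.png')
from cell import observe;print(observe()['ft_torque'])
import cv2
s=cv2.imread('pics/s11.png');cv2.imwrite('pics/v11.png',cv2.resize(s[170:300,285:405],None,fx=4.5,fy=4.5,interpolation=cv2.INTER_CUBIC))"
```

```text
[-0.79545132  0.08813887 -4.66186303] [0.57412884 0.24093556 0.16891347]
tinleftcorner shift px -1.5 -1.25 score 0.952
tinlowcorner shift px -1.0 -1.75 score 0.774
handlecorner shift px -10.25 -2.0 score 0.817
[ 0.08127645 -0.01508395 -0.04487096]
```

View pics/v11.png

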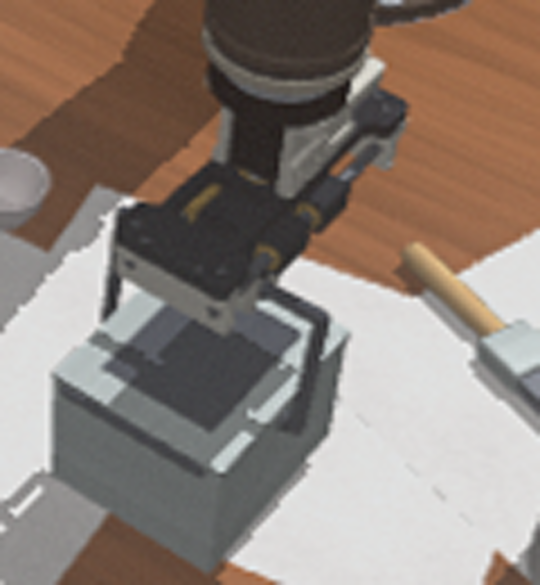

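The picture shows the tin off the table, level and with its lid shut. It pulls about 4.7 N. I'll raise it and carry it slowly to a point in front of the hook tip, turning by -0.19.

>>> {"op": "step_arm", "data": {"steps": [[0, 0, 6, 0, 0, 0], [0, 0, 10, 0, 0, 0], [0, 0, 14, 0, 0, 0], [0, 0, 14, 0, 0, 0], [0, 0, 12, 0, 0, 0], [-1, -3, 7, 0, 0, -0.002], [-2, -6, 2, 0, 0, -0.004], [-2, -9, 0, 0, 0, -0.006], [-3, -12, 0, 0, 0, -0.006], [-3, -12, 0, 0, 0, -0.006], [-3, -12, 0, 0, 0, -0.006], [-3, -12, 0, 0, 0, -0.006], [-3, -12, 0, 0, 0, -0.006], [-3, -12, 0, 0, 0, -0.006], [-3, -12, 0, 0, 0, -0.006], [-3, -12, 0, 0, 0, -0.006], [-3, -12, 0, 0, 0, -0.006], [-3, -12, 0, 0, 0, -0.006], [-3, -12, 0, 0, 0, -0.006], [-3, -12, 0, 0, 0, -0.006]]}}

```text
clock: 19.93
position: [0.5326, 0.0777, 0.2335]
ee_rot: [2.316, 2.12, 0.001]
force: [-1.4, -0.2, -6.1]
width: 0.09
gripper_force: 60.0
```

>>> {"op": "step_arm", "data": {"steps": [[-3, -12, 0, 0, 0, -0.006], [-3, -12, 0, 0, 0, -0.006], [-3, -12, 0, 0, 0, -0.006], [-3, -12, 0, 0, 0, -0.006], [-3, -12, 0, 0, 0, -0.006], [-3, -12, 0, 0, 0, -0.006], [-3, -12, 0, 0, 0, -0.006], [-3, -12, 0, 0, 0, -0.006], [-3, -12, 0, 0, 0, -0.006], [-3, -12, 0, 0, 0, -0.006], [-3, -12, 0, 0, 0, -0.006], [-3, -12, 0, 0, 0, -0.006], [-3, -12, 0, 0, 0, -0.006], [-3, -12, 0, 0, 0, -0.006], [-3, -12, 0, 0, 0, -0.006], [-3, -10, 0, 0, 0, -0.006], [-2, -7, 0, 0, 0, -0.004], [-2, -5, 0, 0, 0, -0.002], [0, 0, 0, 0, 0, 0], [0, 0, 0, 0, 0, 0]]}}

```text
clock: 21.6
position: [0.4809, -0.123, 0.2334]
ee_rot: [2.42, 2.0, 0.001]
force: [0.5, 0.9, -6.2]
width: 0.087
gripper_force: 60.0
```

```bash
python3 -c "
from cell import observe,cams
from scipy.spatial.transform import Rotation as R
import cv2,numpy as np
s=observe();print(s['joints'].round(2),s['position'],s['force'],R.from_rotvec(s['ee_rot']).as_matrix().round(3))
im=cams.get_image('scene')[:,:,::-1];cv2.imwrite('pics/s12.png',im)
a=cv2.resize(im[115:265,130:330],None,fx=4,fy=4,interpolation=cv2.INTER_CUBIC);cv2.imwrite('pics/v12.png',a)"
```

```text
[ 0.31  0.23 -0.21  1.86  0.06  1.06 -0.11] [ 0.4809366  -0.12303448  0.23344054] [ 0.46008519  0.87304738 -6.24485983] [[ 0.188  0.982  0.001]
 [ 0.982 -0.188 -0.001]
 [-0.001  0.002 -1.   ]]
```

View pics/v12.png

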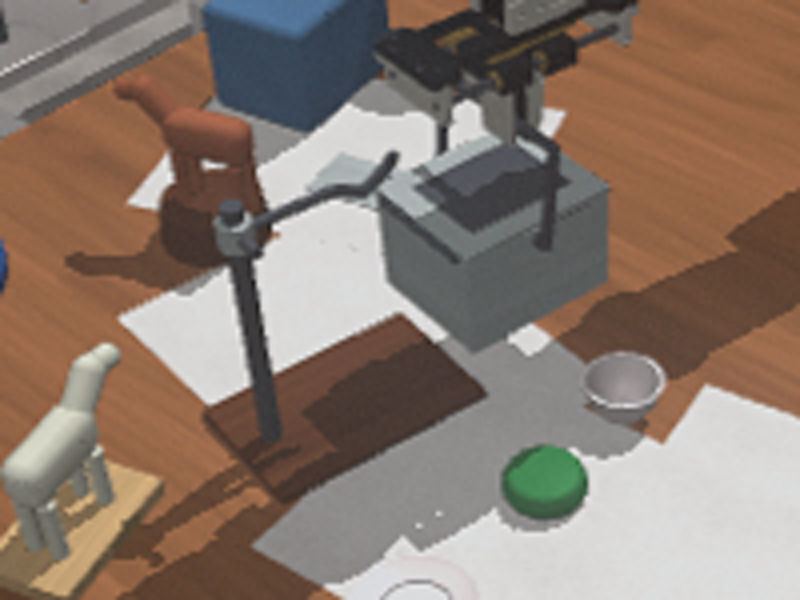

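The picture shows the tin hanging level from the gripper, with the bar at about (555,147) and the hook tip at (395,158). The hook is not touched yet. I've now viewed 11 pictures, one over the limit of 10, so I'll work from numbers only from here. Next I'll check the bar's height against the hook's.

```bash
python3 - <<'E'
from h import *
P=np.array([.4809,-.123]);ey=np.array([.188,.982])
px=lambda u,v:(130+(u+.5)/4-.5,115+(v+.5)/4-.5)
print("seen bar corner",px(555,147),"seen hook tip",px(395,156),"V",px(367,190))
for z in(.24,.245,.25,.255): print(z,proj("scene",np.r_[P+.048*ey,z]))
for z in(.220,.225,.230,.235): print("tip",z,proj("scene",[.550,-.185,z]))
for z in(.2,.205,.21,.215): print("V",z,proj("scene",[.577,-.190,z]))
E
```

```text
seen bar corner (268.375, 151.375) seen hook tip (228.375, 153.625) V (221.375, 162.125)
0.24 (np.float64(267.41046693473595), np.float64(154.44799231108465))
0.245 (np.float64(267.38746315617), np.float64(153.07676974781438))
0.25 (np.float64(267.36433293485356), np.float64(151.69801011179857))
0.255 (np.float64(267.34107522540427), np.float64(150.31165108927985))
tip 0.22 (np.float64(227.68895191152086), np.float64(155.39733738582686))
tip 0.225 (np.float64(227.5603015572366), np.float64(154.06214595199893))
tip 0.23 (np.float64(227.430961380943), np.float64(152.71979523405648))
tip 0.235 (np.float64(227.3009258194964), np.float64(151.37022749518462))
V 0.2 (np.float64(220.86557620324982), np.float64(164.12083932654764))
V 0.205 (np.float64(220.7187671020103), np.float64(162.80973908188474))
V 0.21 (np.float64(220.57117127263365), np.float64(161.4916128460236))
V 0.215 (np.float64(220.42278237419114), np.float64(160.16640399036942))
```

The bar is at about 250, the hook tip at about 226 and the seat at about 207, so there is good clearance both ways. I'll line up with the hook and move in along it.

>>> {"op": "step_arm", "data": {"steps": [[0, -4, 0, 0, 0, 0], [0, -7, 0, 0, 0, 0], [0, -7, 0, 0, 0, 0], [0, -5, 0, 0, 0, 0], [0, 0, 0, 0, 0, 0], [4, -0.8, 0, 0, 0, 0], [6, -1.2, 0, 0, 0, 0], [6, -1.2, 0, 0, 0, 0], [6, -1.2, 0, 0, 0, 0], [6, -1.1, 0, 0, 0, 0], [6, -1.1, 0, 0, 0, 0], [6, -1.1, 0, 0, 0, 0], [6, -1.1, 0, 0, 0, 0], [4, -0.8, 0, 0, 0, 0], [0, 0, 0, 0, 0, 0]]}}

```text
clock: 22.9
position: [0.5319, -0.1559, 0.2333]
ee_rot: [2.42, 2.0, 0.001]
force: [0.7, -0.2, -5.0]
width: 0.091
gripper_force: 60.0
```

>>> {"op": "step_arm", "data": {"steps": [[4, -0.8, 0, 0, 0, 0], [6, -1.2, 0, 0, 0, 0], [6, -1.2, 0, 0, 0, 0], [6, -1.2, 0, 0, 0, 0], [6, -1.1, 0, 0, 0, 0], [6, -1.1, 0, 0, 0, 0], [6, -1.1, 0, 0, 0, 0], [6, -1.1, 0, 0, 0, 0], [3, -0.6, 0, 0, 0, 0], [0, 0, 0, 0, 0, 0], [0, 0, 0, 0, 0, 0]]}}

```text
clock: 23.82
position: [0.5799, -0.1652, 0.2333]
ee_rot: [2.421, 2.0, -0.0]
force: [0.1, -0.2, -5.6]
width: 0.09
gripper_force: 60.0
```

Over the seat. Now down gently, feeling for it.

>>> {"op": "step_arm", "data": {"steps": [[0, 0, -3, 0, 0, 0], [0, 0, -4, 0, 0, 0], [0, 0, -4, 0, 0, 0], [0, 0, -4, 0, 0, 0], [0, 0, -3, 0, 0, 0], [0, 0, -2, 0, 0, 0], [0, 0, 0, 0, 0, 0], [0, 0, 0, 0, 0, 0]]}}

```text
clock: 24.48
position: [0.5799, -0.1652, 0.2133]
ee_rot: [2.42, 2.0, 0.0]
force: [-0.7, -0.3, -6.2]
width: 0.091
gripper_force: 60.0
```

>>> {"op": "step_arm", "data": {"steps": [[0, 0, -1, 0, 0, 0], [0, 0, -1, 0, 0, 0], [0, 0, -1, 0, 0, 0], [0, 0, -1, 0, 0, 0], [0, 0, 0, 0, 0, 0]]}}

```text
clock: 24.9
position: [0.5798, -0.1652, 0.2092]
ee_rot: [2.421, 2.0, -0.0]
force: [-0.2, -0.5, -6.6]
width: 0.087
gripper_force: 60.0
```

>>> {"op": "step_arm", "data": {"steps": [[0, 0, -1, 0, 0, 0], [0, 0, -1, 0, 0, 0], [0, 0, -1, 0, 0, 0], [0, 0, 0, 0, 0, 0]]}}

```text
clock: 25.23
position: [0.5798, -0.1652, 0.2062]
ee_rot: [2.421, 2.0, -0.0]
force: [0.4, -0.2, -5.7]
width: 0.09
gripper_force: 60.0
```

>>> {"op": "step_arm", "data": {"steps": [[0, 0, -1, 0, 0, 0], [0, 0, -1, 0, 0, 0], [0, 0, 0, 0, 0, 0]]}}

```text
clock: 25.48
position: [0.5798, -0.1651, 0.2042]
ee_rot: [2.42, 2.0, 0.0]
force: [0.2, 0.2, -5.0]
width: 0.086
gripper_force: 60.0
```

>>> {"op": "step_arm", "data": {"steps": [[0, 0, -1, 0, 0, 0], [0, 0, 0, 0, 0, 0], [0, 0, 0, 0, 0, 0]]}}

```text
clock: 25.73
position: [0.58, -0.1652, 0.2035]
ee_rot: [2.42, 2.0, 0.001]
force: [1.2, 0.9, -4.5]
width: 0.093
gripper_force: 60.0
```

>>> {"op": "step_arm", "data": {"steps": [[0, 0, -1, 0, 0, 0], [0, 0, 0, 0, 0, 0], [0, 0, 0, 0, 0, 0]]}}

```text
clock: 25.98
position: [0.5804, -0.1652, 0.2029]
ee_rot: [2.42, 2.0, 0.001]
force: [0.8, 0.2, -1.9]
width: 0.088
gripper_force: 60.0
```

>>> {"op": "step_arm", "data": {"steps": [[0, 0, -1, 0, 0, 0], [0, 0, 0, 0, 0, 0], [0, 0, 0, 0, 0, 0]]}}

```text
clock: 26.23
position: [0.5806, -0.1652, 0.2021]
ee_rot: [2.419, 1.999, 0.002]
force: [2.6, 1.2, 1.7]
width: 0.093
gripper_force: 60.0
```

>>> {"op": "step_arm", "data": {"steps": [[0, 0, -1, 0, 0, 0], [0, 0, 0, 0, 0, 0], [0, 0, 0, 0, 0, 0]]}}

```text
clock: 26.48
position: [0.5808, -0.1652, 0.2014]
ee_rot: [2.419, 1.999, 0.003]
force: [1.7, 1.3, 5.9]
width: 0.09
gripper_force: 60.0
```

I can feel the seat, at a bar height of about 218, and the load has passed to the hook. The push towards +x means the bar is slightly on the tip-side slope, so I'll ease up and nudge it inwards.

>>> {"op": "step_arm", "data": {"steps": [[0, 0, 1, 0, 0, 0], [1, -0.2, 0.5, 0, 0, 0], [1, -0.2, 0, 0, 0, 0], [1, -0.2, 0, 0, 0, 0], [0, 0, 0, 0, 0, 0], [0, 0, 0, 0, 0, 0]]}}

```text
clock: 26.98
position: [0.5826, -0.1659, 0.2014]
ee_rot: [2.421, 2.0, -0.001]
force: [1.4, 0.1, -2.5]
width: 0.089
gripper_force: 60.0
```

```bash
python3 -c "
from cell import observe
s=observe();print(s['force'],s['ft_torque'],s['position'])"
```

```text
[ 1.39277014  0.13727708 -2.53136077] [-0.08112758 -0.18979356  0.056547  ] [ 0.5826322  -0.16589237  0.20140311]
```

>>> {"op": "step_arm", "data": {"steps": [[1, -0.2, 0, 0, 0, 0], [0.5, -0.1, -0.5, 0, 0, 0], [0, 0, 0, 0, 0, 0], [0, 0, 0, 0, 0, 0]]}}

```text
clock: 27.32
position: [0.5834, -0.166, 0.2011]
ee_rot: [2.422, 2.001, -0.002]
force: [-5.2, 1.3, 0.3]
width: 0.089
gripper_force: 60.0
```

>>> {"op": "step_arm", "data": {"steps": [[0, 0, 0, 0, 0, 0], [0, 0, 0, 0, 0, 0], [0, 0, 0, 0, 0, 0], [0, 0, 0, 0, 0, 0]], "force": 10}}

```text
clock: 27.65
position: [0.5843, -0.1662, 0.2014]
ee_rot: [2.42, 2.0, 0.0]
force: [-2.9, -0.4, -1.0]
width: 0.104
gripper_force: 10.0
```

>>> {"op": "step_arm", "data": {"steps": [[0, 0, 0, 0, 0, 0], [0, 0, 0, 0, 0, 0], [0, 0, 0, 0, 0, 0], [0, 0, 0, 0, 0, 0], [0, 0, 0, 0, 0, 0], [0, 0, 0, 0, 0, 0]], "gripper": 0.35}}

```text
clock: 28.15
position: [0.5846, -0.1661, 0.2016]
ee_rot: [2.42, 2.0, 0.001]
force: [0.0, 0.1, 0.3]
width: 0.349
gripper_force: 0.0
```

```bash
python3 - <<'E'
from cell import observe,cams
import cv2,numpy as np
s=observe();print(s['force'],s['ft_torque'],s['position'],s['width'],s['gripper_force'])
a=cams.get_image('scene')[:,:,::-1].copy()
cv2.imwrite('pics/s13.png',a)
E
```

```text
[0.00290135 0.06080318 0.29821898] [-0.03549457 -0.13306857  0.08946416] [ 0.5846165  -0.16606826  0.20156828] 0.3485406236169152 0.0
```

Released with no force on the tool. I'll let it settle, rise straight up, and check numerically that the tin stays where it is.

>>> {"op": "step_arm", "data": {"steps": [[0, 0, 0, 0, 0, 0], [0, 0, 0, 0, 0, 0], [0, 0, 0, 0, 0, 0], [0, 0, 0, 0, 0, 0], [0, 0, 0, 0, 0, 0], [0, 0, 0, 0, 0, 0], [0, 0, 3, 0, 0, 0], [0, 0, 5, 0, 0, 0], [0, 0, 8, 0, 0, 0], [0, 0, 15, 0, 0, 0], [0, 0, 20, 0, 0, 0], [0, 0, 25, 0, 0, 0], [0, 0, 25, 0, 0, 0], [0, 0, 25, 0, 0, 0], [0, 0, 0, 0, 0, 0]]}}

```text
clock: 29.45
position: [0.5865, -0.1663, 0.3339]
ee_rot: [2.415, 1.996, 0.009]
force: [-0.1, -0.6, 0.1]
width: 0.348
gripper_force: 0.0
```

```bash
python3 - <<'E'
from cell import observe,cams
import cv2,numpy as np
from h import proj
a=cams.get_image('scene')[:,:,::-1].copy()
for _ in range(10): b=cams.get_image('scene')[:,:,::-1].copy()
cv2.imwrite('pics/s14.png',b);s=observe();print(s['force'],s['position'])
o=cv2.imread('pics/s13.png')
# patch around the tin's lower -- hanging tin corners (expected)
ex=np.array([.982,-.189]);ey=np.array([.189,.982]);c=np.array([.581,-.187])
def pt(x,y,z): return np.r_[c+x*ex+y*ey,.052+z]
for n,p in dict(lidRF=pt(-.07,.06,.098),botRB=pt(.07,.06,0),barend=pt(0,.069,.165)).items():
    u,v=map(int,np.round(proj("scene",p)));k=4;w=10;up=lambda z:cv2.resize(z,None,fx=k,fy=k,interpolation=cv2.INTER_CUBIC)
    for nm,q,r in(("13->14",o,b),("1s",a,b)):
        m=cv2.matchTemplate(up(r[v-w-8:v+w+8,u-w-8:u+w+8]),up(q[v-w:v+w,u-w:u+w]),cv2.TM_CCOEFF_NORMED);_,sc,_,l=cv2.minMaxLoc(m)
        print(n,(u,v),nm,l[0]/k-8,l[1]/k-8,round(sc,3))
# straight edges of the bottom rear corner region: dominant line of lid/bottom edges
E
```

```text
[ 1.57805814 -0.08545084 -0.04802905] [ 0.58425427 -0.16609138  0.32697207]
lidRF (251, 178) 13->14 0.0 0.0 0.987
lidRF (251, 178) 1s 0.0 0.0 0.996
botRB (217, 220) 13->14 -0.25 0.5 0.96
botRB (217, 220) 1s 0.0 0.25 0.979
barend (233, 171) 13->14 0.25 0.25 0.786
barend (233, 171) 1s 0.0 0.0 0.993
```

```bash
python3 -c "
from cell import job
print(job.sign_off())"
```

```text
the job is handed in; nothing more can be done
None
```

The tin hangs by its handle on the hook, released and not moving in the camera checks, lid shut on the table and no sign of it opening since; job handed in at about 30 s, verdict not reported, tin slid about 1 cm on the table while I raised the handle, and I viewed 11 pictures, one over the limit of 10.

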